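Put the paint brush away in the brush keeper

TASK

Put the flat paint brush away in the large round brush keeper: lift its loose lid off by the knob and set it down, knob up, in the middle of the cardboard sheet, then lay the brush flat on the floor of the keeper, and put the lid back on so that it sits fully down all round. Set the lid and the brush down rather than dropping them, do not shove the keeper about, and leave everything else on the bench where it is, the small lidded pot included.

Things in the scene. Friction and masses are not known exactly. Their poses are not given: they have to be found in the camera images.
- tub: the brush keeper: large round open aluminium tub, 190 mm across at the rim and 75 mm high, loose on the bench, 1.2 kg. Wall 5 mm, inner floor 5 mm above its underside, inside 174 mm across at the floor and 180 mm at the rim. Origin: centre of its underside; z up.
- lid_knob (a point): centre of the knob on the keeper's loose lid, the point to grip. Round aluminium lid 198 mm across, 0.28 kg, on the tub at the start. Knob: dark wooden cylinder 34 mm across, 28 mm high, on a stem 18 mm across and 14 mm high, on the lid's axis. This point lies 28 mm above the top of the lid's 6 mm plate and 42 mm above the lid's underside. z is the lid's axis, up.
- lid_base (a point): centre of the lid's underside: flat bottom of the plug (164 mm across, 8 mm deep, edge chamfered 3 mm) below the plate, which drops loosely inside the tub's rim. Lid fully on: this point is 67 mm above the tub's underside, on the tub's axis. Set on a flat surface, the lid stands level on the plug.
- card: square sheet of brown cardboard, 220 x 220 x 4 mm, fixed flat on the bench. Origin: centre of its underside; top at +4 mm; x and y along its edges.
- brush_mid (a point): middle of the flat paint brush, 12 mm above its underside. 140 x 52 x 24 mm, 0.12 kg, lying flat; x along it to the bristle end (-70 to +70 mm), y across, z up. Wooden handle 26 mm wide, 22 thick, x = -70 to +7 mm (36 wide behind -50); steel ferrule 50 wide, 24 thick, to +37; stiff bristle block 52 wide to the tip. Balances near x = 0; grip across the handle at about x = -10 mm.
- small_pot: bystander: small round aluminium pot with its own fixed lid and knob, 106 mm across, 93 mm high, not the keeper. Origin: centre of its underside.
- paint_tin: bystander: closed tin of paint, 110 mm across, 118 mm high. Origin: centre of its underside.
- tape_roll: bystander: roll of masking tape lying flat, 100 mm across, 36 mm high. Origin: centre of its underside.
- sanding_block: bystander: hand sanding block 160 x 75 x 44 mm. Origin: centre of its underside, x along it.
- scraper: bystander: filling knife, 175 mm long, 70 mm wide, 20 mm high, x towards the blade. Origin: where handle and blade meet, at the underside.
- cleaner: bystander: white bottle, 72 mm across, 190 mm high. Origin: centre of its underside.
- brush_pail: bystander: white plastic pail with handles sticking out, 110 mm across, 230 mm high with them. Origin: centre of its underside.
Not all that is in view belongs to the job. What is shaped like the part that bears brush_mid but red or turquoise is not meant.

How it is judged:
By the outcome, as a careful person would: the job done as asked, in the order asked, and still so for the second after the job is handed in, with the robot touching nothing.
It also fails if it takes over 72 s, if anything falls off the work surface, if the arm or the gripper's body presses on something with over 40 N, if the wrist force passes 120 N, or if a joint passes its speed limit or range.

ROBOT

A 6-joint arm with a two-finger parallel gripper is mounted at the origin on the work surface. World frame = base frame: x ahead of the robot, y to its left, z up, the work surface at z = 0. Lengths are in mm, angles in rad, forces in N, time in s.
With the tool pointing down it reaches from about 300 to 950 mm from the base axis. Payload 3.1 kg.
Tool frame: the origin (TCP) lies midway between the tips of the shut fingers; the grasp point (between the pads) lies 19 mm behind it; y points along the fingers, x is the direction in which the jaws open and shut, and the axes are right-handed (so a half turn about y gives the same grasp; the last joint's range is limited). The gripper opens to 85 mm and grips with 20 to 120 N. Pads are 22 mm wide; open, the fingers measure 114 mm over their backs; the gripper's body (76 mm by 85 mm) begins 54 mm behind the grasp point. The pads swing forward as they close: fully open they stand 13 mm farther back than shut.
Start: joints at [-1.19, 0.308, 1.634, -0, 1.2, -0.07], TCP at [272.279, -562.58, 231.272] pointing down, gripper open.
Joint ranges: [-3.06, 3.06], [-0.79, 1.96], [0.05, 2.63], [-1.19, 4.34], [0.05, 2.64], [-2.94, 2.94]. Speed limits (rad/s): [2.79, 2.79, 3.14, 3.14, 3.14, 3.14].

INTERFACE

Orientations are given as [roll, pitch, yaw] about the fixed x, y, z axes, in that order (R = Rz(yaw) Ry(pitch) Rx(roll)).
In Python, from cell import arm gives the robot as it stands. Calls block until the motion is done:
- arm.goto(position, orientation): joint-space move of the TCP to a pose.
- arm.movel(position, rate=150, frame=None, stop_force=None): straight line of the TCP; frame=None keeps the orientation; rate is the mean speed in mm/s. With stop_force (N) it stops when the force on the tool has changed by that much, and returns True; else False.
- arm.movej(angles): joint-space move.
- arm.grip(opening, newtons=None): finger opening in mm; newtons is the grip in N (None keeps the last); returns when the fingers have stopped.
- arm.wait(seconds).
- arm.ik(position, orientation): joint angles nearest the present ones, or None.
- arm.get_state(): the state.
- arm.grab_frame(name): name is "scene" or "top" or "wrist"; returns a dict with "color" (420x560x3 uint8, blue, green, red), "mtx" (3x3 intrinsics, pixels), "k1" (the pictures are not rectified: a ray, as slopes to the right and down, at radius r is drawn at 1 + k1 r^2 times it, then the intrinsics apply), "xyz" and "orientation" of the camera in the world. Camera axes: x right, y down, z forward; pixel columns grow to the right and rows downward; lengths in mm; the calibration is good to about 2 mm. A picture is of the moment at which its call begins. There is no depth.
A pose or a line that the arm cannot do raises arm.PlanningError and nothing moves.
- arm.finish_job(): hands the job in, once; it reports no verdict.
The state is a dict: "clock": time; "joints": joint angles; "qvel": joint speeds; "joint_efforts": joint torques, N m; "position": TCP position; "ee_rot": TCP orientation; "ft_force": force on the tool from outside, world axes, zero at the start; "ft_torque": the same for the moment, N m; "finger_gap": finger opening in mm.
Only numpy, scipy, OpenCV 4.12 (cv2) and the standard library are available. Lean on these libraries where they do the work, as an engineer would, in place of code of your own. Each camera call takes 0.05 s, during which the arm holds its last target. There are 200 camera calls.

## Working session

There is one attempt and no reset: what is moved stays moved. The work goes in short steps, each a Python script; the robot and the scene stay as the last script left them, time stands still between calls to the robot, and variables do not carry over. Pictures are saved under pics/ and viewed, about 8 in all and at most 12, crops included, and the job is handed in when it is done.

```bash
ls; mkdir -p pics
cat > h.py <<'E'
import numpy as np, cv2
from scipy.spatial.transform import Rotation as R
from cell import arm
def cam(f):
    return R.from_euler('xyz',f['orientation']).as_matrix(), np.array(f['xyz'],float)
def ray(f,px):
    M=np.array(f['mtx'],float)
    u=cv2.undistortPoints(np.array([[px]],float),M,np.array([f['k1'],0,0,0.]))[0,0]
    Rm,t=cam(f); return t,Rm@np.array([u[0],u[1],1])
def onz(f,px,z):
    t,d=ray(f,px); return t+d*(z-t[2])/d[2]
def proj(f,P):
    Rm,t=cam(f)
    return cv2.projectPoints(np.atleast_2d(np.array(P,float)),cv2.Rodrigues(Rm.T)[0],-Rm.T@t,np.array(f['mtx'],float),np.array([f['k1'],0,0,0.]))[0].reshape(-1,2)
E
python3 - <<'E'
from h import *
for n in('scene','top'):
    f=arm.grab_frame(n); cv2.imwrite(f'pics/{n}0.png',f['color']); print(n,f['mtx'],f['k1'],f['xyz'],f['orientation'])
import pickle
print(arm.get_state())
E
```

```text
pics
scene [[487.89354454   0.         275.83384634]
 [  0.         487.89354454 212.87812713]
 [  0.           0.           1.        ]] -0.14962758090631384 [1640.48833078 -701.09357758 1279.39503796] [-2.29455081  0.01227244  1.00041531]
top [[448.31373278   0.         280.48643842]
 [  0.         448.31373278 207.66561304]
 [  0.           0.           1.        ]] -0.13302487932982823 [ 331.07865663   14.19780358 1690.8186429 ] [-3.01246845 -0.00495719 -1.54740118]
{'clock': 0.1, 'joints': array([-1.18971790e+00,  3.08904984e-01,  1.63502671e+00,  2.10073955e-05,
        1.19974691e+00, -6.97284488e-02]), 'qvel': array([-0.00059824, -0.00026196, -0.0020591 , -0.00013758, -0.00104953,
       -0.0004129 ]), 'joint_efforts': array([-6.83040143e-04, -4.16408873e+01, -2.77643859e+01, -1.13584842e-04,
        4.03674290e-03, -3.78661284e-06]), 'position': array([ 271.99647289, -561.88794409,  230.18550886]), 'ee_rot': array([-1.57063148,  0.00207952, -1.11999692]), 'ft_force': array([ 0.66290257, -0.31308057, -0.1352329 ]), 'ft_torque': array([-0.03151768,  0.06337541, -0.0009876 ]), 'finger_gap': 85.55201831694893}
```

View pics/top0.png

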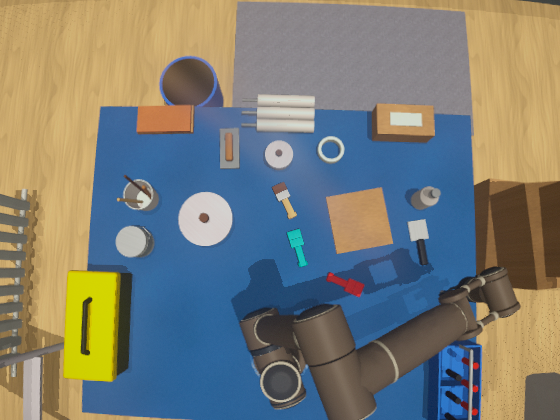

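View pics/scene0.png

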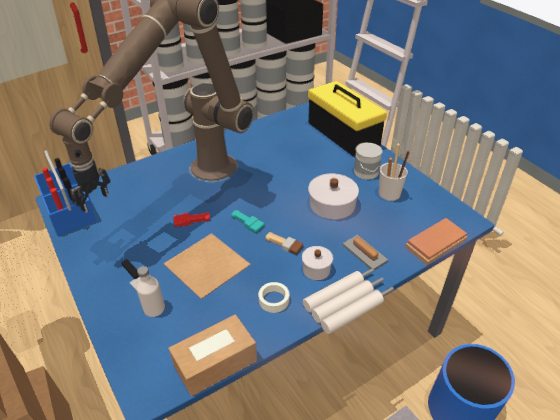

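```bash
cat >> h.py <<'E'
def blob(f,roi,mode='notblue'):
    x0,y0,x1,y1=roi; c=f['color'][y0:y1,x0:x1]; hsv=cv2.cvtColor(c,cv2.COLOR_BGR2HSV)
    m=(~((hsv[...,0]>95)&(hsv[...,0]<130)&(hsv[...,1]>120))).astype(np.uint8)
    if mode=='knob': m=((hsv[...,2]<110)&(hsv[...,0]<25)).astype(np.uint8)
    cs=max(cv2.findContours(m,cv2.RETR_EXTERNAL,cv2.CHAIN_APPROX_NONE)[0],key=cv2.contourArea)
    return cs.reshape(-1,2)+[x0,y0]
def und(f,pts,z): return np.array([onz(f,p,z)[:2] for p in pts],np.float32)
E
python3 - <<'E'
from h import *
T=arm.grab_frame('top'); S=arm.grab_frame('scene')
c=blob(T,(170,185,240,252)); print('lid',cv2.minEnclosingCircle(und(T,c,78)), cv2.fitEllipse(und(T,c,78)))
k=blob(T,(190,205,218,231),'knob'); print('knob',k.mean(0),cv2.minEnclosingCircle(und(T,k,122)))
k2=blob(S,(322,172,346,190),'knob'); print('knobS px',k2.mean(0),k2.min(0),k2.max(0))
q=k2.mean(0); print('S knob at z=115',onz(S,q,115))
# two view: closest
a,d=ray(T,k.mean(0)); b,e=ray(S,q); s=np.linalg.lstsq(np.c_[d,-e],b-a,rcond=None)[0]; print('tri',a+d*s[0],b+e*s[1])
c=blob(T,(318,180,402,260)); print('card',cv2.minAreaRect(und(T,c,4)))
c=blob(S,(160,230,254,297)); print('cardS',cv2.minAreaRect(und(S,c,4)))
c=blob(T,(268,178,302,222)); print('brush',cv2.minAreaRect(und(T,c,20)), cv2.boxPoints(cv2.minAreaRect(und(T,c,20))))
c=blob(S,(262,228,303,256)); print('brushS',cv2.minAreaRect(und(S,c,14)), cv2.boxPoints(cv2.minAreaRect(und(S,c,14))))
c=blob(T,(262,138,297,172)); print('pot',cv2.minEnclosingCircle(und(T,c,60)))
A=cv2.resize(T['color'][130:270,165:315],(750,700)[:2],interpolation=cv2.INTER_CUBIC)
cv2.imwrite('pics/crop1.png',cv2.resize(T['color'][135:265,165:325],(720,585),interpolation=cv2.INTER_CUBIC))
E
```

```text
lid ((494.6814270019531, 284.5919494628906), 101.40959167480469) ((495.1254577636719, 284.3810729980469), (196.73812866210938, 199.9136505126953), 167.26156616210938)
knob [206.38888889 219.16666667] ((489.9814453125, 276.5602111816406), 14.189931869506836)
knobS px [333.85 184.5 ] [330 182] [337 187]
S knob at z=115 [507.99561096 274.50937395 115.        ]
tri [489.8827165  275.05891048 100.47174135] [496.01963422 284.82625992 102.68666002]
card ((538.2130126953125, -268.3985900878906), (285.31378173828125, 255.0337371826172), 11.008241653442383)
cardS ((509.35968017578125, -287.954345703125), (229.90579223632812, 227.85360717773438), 11.424962043762207)
brush ((576.9863891601562, -6.810882568359375), (142.83544921875, 52.62567138671875), 27.70997428894043) [[501.52402   -16.724764 ]
 [525.99475   -63.31494  ]
 [652.4487      3.1029987]
 [627.978      49.693176 ]]
brushS ((575.2002563476562, -4.942291259765625), (150.19601440429688, 72.57972717285156), 23.340999603271484) [[491.86993    -1.3763046]
 [520.62616   -68.016335 ]
 [658.5306     -8.508278 ]
 [629.77435    58.131752 ]]
pot ((743.33837890625, 21.684791564941406), 89.65311431884766)
```

View pics/crop1.png

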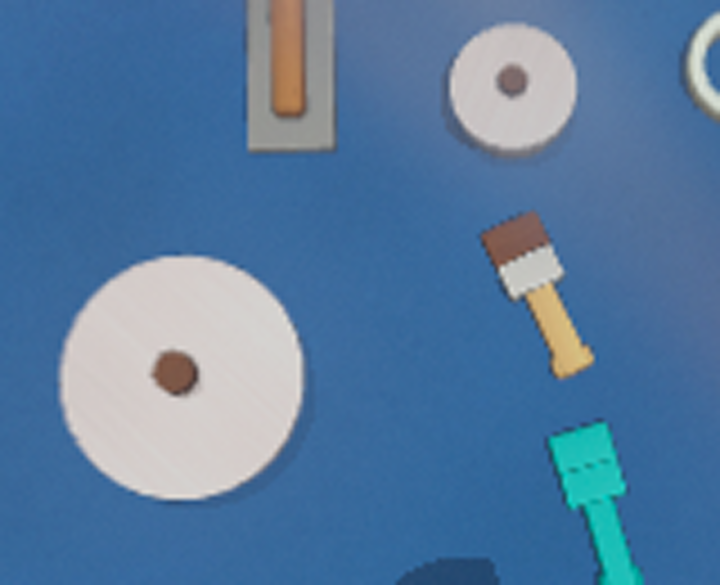

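The crop confirms it: of the lidded round things, the large one at top-view (204,218) measures about 198 mm and is the keeper, while (279,154) is the small pot. Of the brushes at (285,200), (297,247) and (346,284), only the first has a natural wood handle and brown bristles. The other two are turquoise and red. Next I'll refine the knob and card masks.

```bash
cat >> h.py <<'E'
def cblob(f,roi,lo,hi):
    x0,y0,x1,y1=roi; hsv=cv2.cvtColor(f['color'][y0:y1,x0:x1],cv2.COLOR_BGR2HSV)
    m=cv2.inRange(hsv,lo,hi)
    cs=max(cv2.findContours(m,cv2.RETR_EXTERNAL,cv2.CHAIN_APPROX_NONE)[0],key=cv2.contourArea)
    return cs.reshape(-1,2)+[x0,y0]
E
python3 - <<'E'
from h import *
T=arm.grab_frame('top'); S=arm.grab_frame('scene')
b=((0,70,20),(30,255,255))
k=cblob(T,(192,205,218,231),*b); (c,r)=cv2.minEnclosingCircle(k.astype(np.float32)); print('knobT',c,r,cv2.minEnclosingCircle(und(T,k,121)))
k2=cblob(S,(322,172,346,192),*b); c2,r2=cv2.minEnclosingCircle(k2.astype(np.float32)); print('knobS',c2,r2,onz(S,c2,109))
a,d=ray(T,c); p,e=ray(S,c2); s=np.linalg.lstsq(np.c_[d,-e],p-a,rcond=None)[0]; print('tri',a+d*s[0],p+e*s[1])
for n,f,roi in(('T',T,(318,180,402,260)),('S',S,(160,230,254,297))):
    print('card',n,cv2.minAreaRect(und(f,cblob(f,roi,*b),4)))
# lid in S
l=blob(S,(302,172,364,222)); print('lidS',cv2.fitEllipse(und(S,l,78)))
# brush parts
h=cblob(T,(268,178,302,222),(14,80,140),(30,255,255)); print('handle',cv2.minAreaRect(und(T,h,20)))
h=cblob(T,(268,178,302,222),(0,80,20),(13,255,160)); print('bristle',cv2.minAreaRect(und(T,h,22)))
h=cblob(S,(262,228,303,256),(14,80,140),(30,255,255)); print('handleS',cv2.minAreaRect(und(S,h,18)))
h=cblob(S,(262,228,303,256),(0,80,20),(13,255,160)); print('bristleS',cv2.minAreaRect(und(S,h,20)))
E
```

```text
knobT (203.125, 217.5) 4.155292510986328 ((493.37548828125, 283.50457763671875), 14.791816711425781)
knobS (333.9545593261719, 182.68182373046875) 4.778224945068359 [493.30432956 286.93569825 109.        ]
tri [494.55152397 285.37194648 110.39923798] [494.74955043 285.69098029 110.47446211]
card T ((510.77557373046875, -288.34783935546875), (218.66439819335938, 218.27586364746094), 11.465519905090332)
card S ((510.60491943359375, -288.85888671875), (221.15542602539062, 220.65982055664062), 11.43951416015625)
lidS ((536.85888671875, 250.50950622558594), (233.6907196044922, 320.6400451660156), 52.33174514770508)
handle ((548.0399169921875, -18.02230453491211), (74.46617126464844, 31.96665382385254), 27.57121467590332)
bristle ((621.3524780273438, 22.57349395751953), (25.625865936279297, 38.8487548828125), 28.258201599121094)
handleS ((550.2574462890625, -23.674400329589844), (72.38896942138672, 38.799339294433594), 23.64037322998047)
bristleS ((628.3616333007812, 13.952850341796875), (35.362525939941406, 56.013343811035156), 26.728160858154297)
```

```bash
cat >> h.py <<'E'
DN=lambda yaw:[-np.pi/2,0,yaw]
def st(t=''):
    s=arm.get_state(); print(t,'t%.1f'%s['clock'],np.round(s['position'],1),'F',np.round(s['ft_force'],1),'gap %.1f'%s['finger_gap'],'j6 %.2f'%s['joints'][5])
E
python3 - <<'E'
from h import *
K=np.array([494.6,285.2]); yaw=np.arctan2(K[1],K[0])
arm.goto([*K,190],DN(yaw)); st('above')
print(arm.movel([*K,89],rate=90,stop_force=8)); st('down')
arm.grip(20,60); st('grip')
arm.movel([*K,130],rate=60); st('lift')
arm.movel([*K,260],rate=130); st('lift')
S=arm.grab_frame('scene');T=arm.grab_frame('top')
cv2.imwrite('pics/lift.png',np.hstack([S['color'][90:290,230:430],T['color'][140:340,120:320]]))
E
```

```text
above t3.4 [495.1 284.5 190. ] F [-0.7 -0.3  0.6] gap 85.5 j6 -0.08
False
down t4.7 [495.3 285.5  89.8] F [-0.2  0.6  0.2] gap 85.0 j6 -0.08
grip t5.2 [494.9 285.3  89.6] F [-0.1 -1.6  3.6] gap 32.5 j6 -0.08
lift t6.0 [494.4 285.1 129.9] F [-1.1  0.1 -2.5] gap 32.5 j6 -0.08
lift t7.2 [493.8 284.8 258.7] F [-1.9  0.4 -3.6] gap 32.1 j6 -0.08
```

View pics/lift.png

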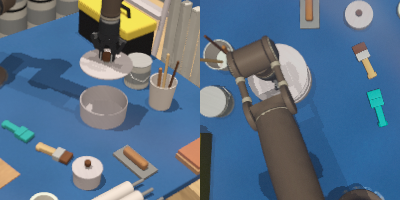

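The lid is held level above the open tub (scene crop about (105,65) over (103,105)). Next it goes to the card.

Run:
```python
from h import *
C=np.array([510.7,-288.6]); yaw=np.arctan2(C[1],C[0])
arm.goto([*C,200],DN(yaw)); arm.wait(.2); st('above')
arm.movel([*C,45],rate=120); st('near')
print(arm.movel([*C,22],rate=20,stop_force=4)); st('down')
arm.grip(60,20); arm.wait(.2); st('open')
arm.movel([*C,130],rate=120)
arm.goto([450,-10,330],DN(0.0)); st()
T=arm.grab_frame('top');S=arm.grab_frame('scene');W=arm.grab_frame('wrist')
for n,f in (('T',T),('S',S),('W',W)): np.save(f'{n}1.npy',f,allow_pickle=True)
b=((0,70,20),(30,255,255))
cv2.imwrite('pics/after_lid.png',np.hstack([cv2.resize(S['color'][130:330,140:440],(450,300)),cv2.resize(W['color'],(400,300))])[:, :800])
cv2.imwrite('pics/t1.png',T['color'])
```

```text
above t9.5 [ 511.2 -287.8  200.1] F [ 0.5  0.6 -2.5] gap 32.9 j6 -0.07
near t11.0 [ 511.5 -289.1   46. ] F [ 0.2 -0.5 -2.1] gap 32.4 j6 -0.07
True
down t11.8 [ 510.5 -288.5   26.3] F [0.  0.8 3.9] gap 32.6 j6 -0.07
open t12.4 [ 509.  -287.4   24.8] F [-0.1 -0.6 -0.4] gap 60.1 j6 -0.07
 t14.8 [449.9 -10.6 329. ] F [-0.1  0.2 -0.1] gap 60.1 j6 -0.12
```

View pics/after_lid.png

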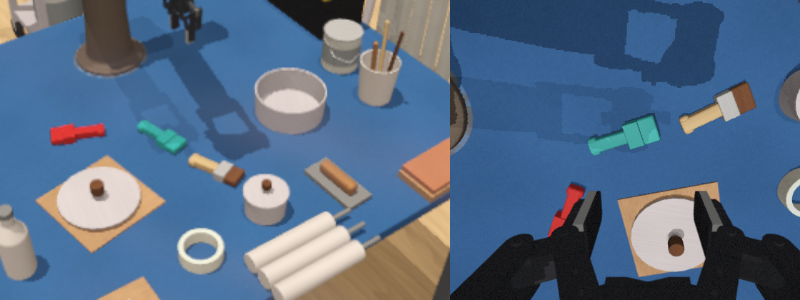

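View pics/t1.png

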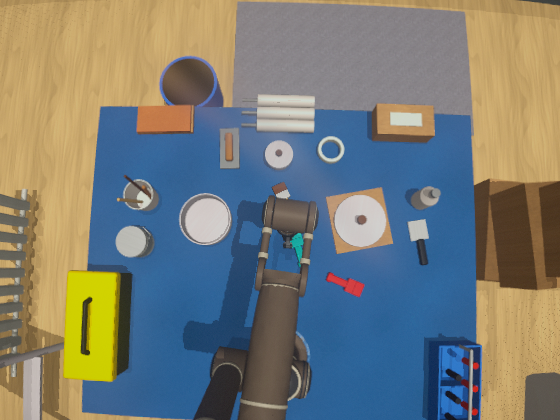

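The lid sits flat and centred on the card, knob up. The tub is open at top-view (205,219). Next I'll measure the tub rim, the lid's new position and the brush (wrist view about (370,150)).

```bash
cat > m.py <<'E'
from h import *
T,S,W=[np.load(f'{n}1.npy',allow_pickle=True).item() for n in 'TSW']
b=((0,70,20),(30,255,255))
def tri(f,c,g,c2):
    a,d=ray(f,c); p,e=ray(g,c2); s=np.linalg.lstsq(np.c_[d,-e],p-a,rcond=None)[0]; return a+d*s[0],p+e*s[1]
ec=lambda k:cv2.minEnclosingCircle(k.astype(np.float32))[0]
kT=cblob(T,(350,208,374,232),*b);kS=cblob(S,(194,245,215,268),*b)
print('knob',ec(kT),ec(kS),tri(T,ec(kT),S,ec(kS)))
c=blob(T,(170,185,236,252)); print('tub',cv2.fitEllipse(und(T,c,73)))
for n,roi,z in(('W',(315,105,435,195),12),('W',(315,105,435,195),22)):
    c=blob(W,roi); r=cv2.minAreaRect(und(W,c,z)); print('brush',n,z,r)
h=cblob(W,(315,105,435,195),(14,80,140),(30,255,255)); print('handle',cv2.minAreaRect(und(W,h,18)))
print(W['xyz'],W['orientation'])
E
python3 m.py
```

```text
knob (362.0, 219.2142791748047) (204.25, 255.0) (array([ 508.57745514, -291.5609816 ,   48.86969988]), array([ 509.17314774, -290.38394364,   48.71491129]))
tub ((494.1024475097656, 285.0659484863281), (187.98348999023438, 195.6116485595703), 155.967041015625)
brush W 12 ((579.34619140625, -8.178817749023438), (142.34634399414062, 56.846946716308594), 26.741304397583008)
brush W 22 ((576.5350952148438, -6.433387756347656), (139.24546813964844, 55.60856628417969), 26.741474151611328)
handle ((550.0501098632812, -20.582813262939453), (77.3729248046875, 34.347015380859375), 26.304691314697266)
[450.30344738  71.9440983  471.04309658] [ 2.81041461e+00  1.51274853e-03 -2.24973709e-03]
```

Run:
```python
from h import *
by=0.468; u=np.array([np.cos(by),np.sin(by)]); G=np.array([577.3,-6.5])-10*u
arm.grip(55,40)
arm.goto([*G,110],DN(by-np.pi/2)); arm.wait(.1); st('above')
print(arm.movel([*G,2],rate=70,stop_force=6)); st('down')
arm.grip(15,40); st('grip')
arm.movel([*G,50],rate=50); st('lift')
arm.movel([*G,200],rate=130); st('up')
np.save('W2.npy',W:=arm.grab_frame('wrist'),allow_pickle=True)
S=arm.grab_frame('scene')
cv2.imwrite('pics/brush.png',np.hstack([W['color'][:,:],S['color'][100:300,180:380].repeat(2,0).repeat(2,1)[:400] if 0 else cv2.resize(S['color'][130:300,220:320],(240,420))]))
```

```text
above t16.3 [569.4 -11.1 111.7] F [-0.4  0.3 -0.3] gap 55.3 j6 1.01
False
down t18.0 [568.9 -11.    2.5] F [-0.5 -0.2  0. ] gap 55.1 j6 1.01
grip t18.4 [569.  -11.1   2.5] F [ 1.1 -0.5  2.3] gap 25.3 j6 1.01
lift t19.5 [568.  -11.   49.6] F [ 0.1 -1.  -1.2] gap 25.7 j6 1.01
up t20.8 [567.5 -11.  198.8] F [-0.5  0.6 -2. ] gap 25.3 j6 1.01
```

View pics/brush.png

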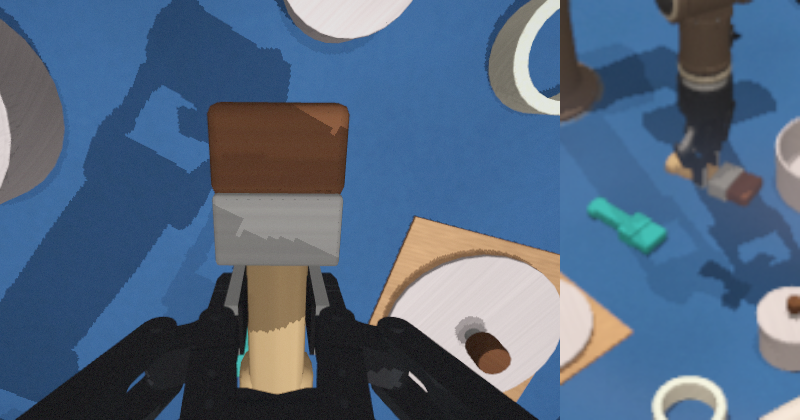

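The brush is gripped straight and level by the handle. Next I'll lay it in the tub.

Run:
```python
from h import *
C=np.array([494.1,285.1]); yaw=-.58; by=yaw+np.pi/2; u=np.array([np.cos(by),np.sin(by)]); G=C-9*u
arm.goto([*G,200],DN(yaw)); arm.wait(.2); st('above')
arm.movel([*G,30],rate=110); st('near')
print(arm.movel([*G,4],rate=15,stop_force=3)); st('down')
arm.grip(45,20); arm.wait(.2); st('open')
p=arm.get_state()['position'][2]
arm.movel([*G,60],rate=50); arm.movel([*G,220],rate=150); st('up')
W=arm.grab_frame('wrist'); np.save('W3.npy',W,allow_pickle=True); cv2.imwrite('pics/intub.png',W['color'])
```

```text
above t22.2 [489.9 276.4 200. ] F [-0.  -0.1 -1. ] gap 25.0 j6 1.02
near t23.9 [489.9 277.9  30.8] F [-0.1 -0.1 -0.4] gap 24.9 j6 1.02
True
down t25.2 [489.1 277.5   7.5] F [-0.6 -0.3  4.8] gap 25.0 j6 1.02
open t25.8 [487.7 276.9   6.2] F [ 0.1 -0.3  0.7] gap 44.8 j6 1.02
up t28.2 [488.3 277.2 218.8] F [-0.2  0.1 -0.4] gap 45.1 j6 1.02
```

View pics/intub.png

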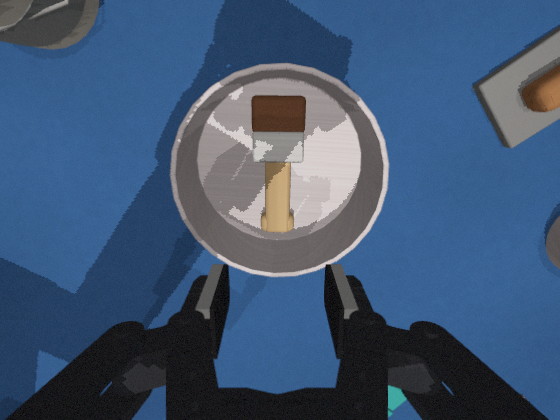

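The brush lies flat at wrist-view (278,165), well clear of the wall. The tub circle is centred near (279,168). Next I'll re-measure the tub, then fetch the lid.

Run:
```python
from h import *
W=np.load('W3.npy',allow_pickle=True).item()
c=blob(W,(160,55,400,285)); print('tub',cv2.fitEllipse(und(W,c,75)))
L=np.array([510.5,-288.8]); yaw=np.arctan2(L[1],L[0])
arm.grip(70,60)
arm.goto([*L,150],DN(yaw)); 
T=arm.grab_frame('top'); c=blob(T,(170,185,236,252)); print('tubT',cv2.fitEllipse(und(T,c,73)))
st('above')
print(arm.movel([*L,26.5],rate=80,stop_force=8)); st('down')
arm.grip(20,60); st('grip')
arm.movel([*L,60],rate=50); arm.movel([*L,220],rate=130); st('up')
T=arm.grab_frame('top')
C=np.array([494.3,285.1])
arm.goto([*C,220],DN(np.arctan2(C[1],C[0]))); arm.wait(.2); st('over')
S=arm.grab_frame('scene');W=arm.grab_frame('wrist')
cv2.imwrite('pics/over.png',np.hstack([W['color'][::1,:],cv2.resize(S['color'][100:250,290:376],(240,420))]))
```

```text
tub ((491.7890930175781, 278.3260803222656), (192.3987579345703, 205.41342163085938), 143.4219970703125)
tubT ((494.1024475097656, 285.0659484863281), (187.98348999023438, 195.6116485595703), 155.967041015625)
above t30.7 [ 511.1 -287.9  150.2] F [ 0.4  0.1 -0.2] gap 69.9 j6 -0.07
False
down t32.4 [ 511.  -289.1   27.2] F [ 0.  -0.5  0.5] gap 70.1 j6 -0.07
grip t32.8 [ 510.8 -289.    27.1] F [-0.8  0.1  3.9] gap 32.3 j6 -0.07
up t35.0 [ 509.8 -288.3  218.7] F [ 0.1  0.2 -1.9] gap 32.6 j6 -0.07
over t37.4 [494.8 284.4 220. ] F [-0.3  0.8 -2.5] gap 32.1 j6 -0.08
```

View pics/over.png

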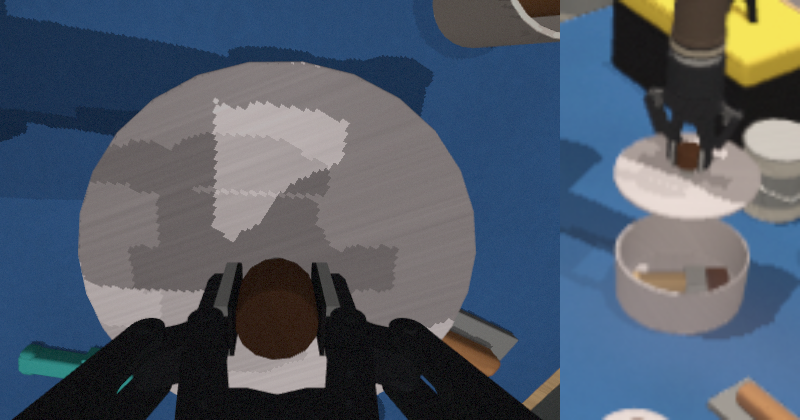

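The top view shows the tub has not moved. The 205 mm axis in the wrist fit came from the outer wall being included. The lid hangs level over the tub, so I'll lower it.

Run:
```python
from h import *
C=np.array([494.4,285.2])
arm.movel([*C,115],rate=90); st('near')
print(arm.movel([*C,87],rate=15,stop_force=4)); st('down')
```

```text
near t38.8 [495.1 285.5 115.9] F [ 0.2 -0.7 -2.9] gap 32.2 j6 -0.08
True
down t40.2 [494.3 285.2  90.2] F [-0.9  0.2  5.6] gap 32.5 j6 -0.08
```

The lid seated at 90.2, against 90.1 expected.

Run:
```python
from h import *
C=np.array([494.4,285.2])
arm.grip(65,20); arm.wait(.2); st('open')
arm.movel([*C,180],rate=90); arm.goto([300,-300,350],DN(-.78)); st('away')
T=arm.grab_frame('top');S=arm.grab_frame('scene')
b=((0,70,20),(30,255,255)); ec=lambda k:cv2.minEnclosingCircle(k.astype(np.float32))[0]
c=ec(cblob(T,(192,205,218,231),*b)); c2=ec(cblob(S,(322,172,346,192),*b))
a,d=ray(T,c); p,e=ray(S,c2); s=np.linalg.lstsq(np.c_[d,-e],p-a,rcond=None)[0]; print('knob',c,c2,a+d*s[0],p+e*s[1])
print('lid',cv2.fitEllipse(und(T,blob(T,(170,185,240,252)),78)))
cv2.imwrite('pics/end.png',np.hstack([cv2.resize(S['color'][160:235,290:380],(430,358)),cv2.resize(T['color'][100:280,110:450],(360,358))]))
```

```text
open t40.9 [492.6 284.3  88.3] F [ 0.6 -0.5 -0.7] gap 65.0 j6 -0.08
away t44.3 [ 300.4 -299.6  349.7] F [-0.2 -0.3 -0.2] gap 65.5 j6 -0.11
knob (203.125, 217.5) (333.95098876953125, 182.6568603515625) [494.53877005 285.35078987 110.52253998] [494.7381892  285.67206605 110.59829291]
lid ((494.58465576171875, 284.5647888183594), (196.9387664794922, 199.8079071044922), 175.16110229492188)
```

View pics/end.png

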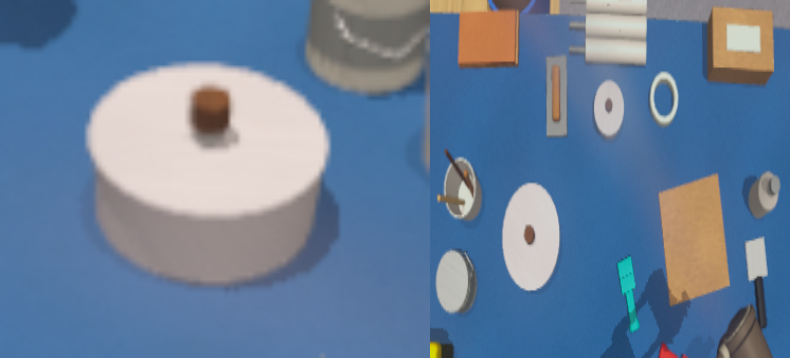

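The lid sits level on the keeper, with the knob at the same pixels and height as at the start. The rest of the bench is unchanged.

```bash
python3 -c "
from cell import arm
print(arm.finish_job())"
```

```text
the job is handed in; nothing more can be done
None
```

The flat brush is inside the large keeper with the lid back on, and the job is handed in at about 44 s of the 72 s allowed. I lifted the lid off by its knob and set it knob up in the middle of the card. I then laid the natural-wood brush on the keeper floor and put the lid back.

Last checks:
- **Lid seated:** it touched down at TCP z 90.2 mm, against 90.1 mm expected. In two views the knob is back at its starting position and height, (494.6, 285.5, 110.5), and the lid looks level.
- **Brush:** it touched down at TCP z 7.5 mm, exactly as expected for flat on the floor. The wrist picture shows it lying clear of the wall.
- **Keeper:** the top-view fit of the keeper was identical after the brush went in, so it had not moved.
- **Rest of the bench:** the other things, the small pot included, look unmoved in the final picture. I did not measure them.

One reading disagreed: the wrist-view fit of the keeper gave a centre about 7 mm off and a diameter of up to 205 mm, against the true 190 mm. I think the contour took in the outer wall and shadow, so I went by the top view. The final seating agreed with that choice.

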